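# Shut the pump bay and crack the stuck lid of a parts washer

### The arm

A 7-joint arm with a two-finger parallel gripper is mounted at the origin on the work surface. World frame = base frame: x ahead of the robot, y to its left, z up, the work surface at z = 0. Lengths are in m, angles in rad, forces in N, time in s.
With the tool pointing down it reaches from about 0.425 to 0.925 m from the base axis. Payload 6.8 kg.
Tool frame: the origin (TCP) lies midway between the tips of the shut fingers; the grasp point (between the pads) lies 19 mm behind it; z points along the fingers, y is the direction in which the jaws open and shut (so a half turn about z gives the same grasp; the last joint's range is limited). The gripper opens to 88 mm and grips with 3 to 60 N. Pads are 20 mm wide; open, the fingers measure 115 mm over their backs; the gripper's body (75 mm by 178 mm) begins 61 mm behind the grasp point.
Start: joints at [-1.372, 0.477, 0.022, 1.555, -0.011, 1.109, -0.083], TCP at [0.204, 0.643, 0.223] pointing down, gripper open.
Joint ranges: [-2.96, 2.96], [-0.34, 2.1], [-1.41, 1.46], [0.24, 2.44], [-1.37, 4.51], [0.17, 1.92], [-2.96, 2.96]. Speed limits (rad/s): [2.39, 2.39, 3.14, 3.14, 3.14, 3.14, 3.14].

### API

Orientations are given as a rotation vector (axis times angle).
In Python, from workcell import ctrl, optics, finder gives the robot as it stands.
- The arm moves only by the shell command python3 -m pendant 'ROWS' [OPENING] [FORCE]. ROWS is JSON, a list that holds one entry, the list of rows, each a list of 6 numbers: the shift along the tool's x, y, z in mm, then the turn, a rotation vector about the tool's x, y, z in degrees. In form: [[[tx, ty, tz, rx, ry, rz], ...]]. A call has 1 to 8 rows; each row shifts and turns the pose as measured when the row begins, along the tool's axes as they then stand; what a row does not reach is not made up. A row lasts 1/8 s, in which the tool goes at most 62.5 mm and 10.7 degrees, less where a joint would pass 70% of its speed; a pose out of reach is approached as far as the arm can. A call with a gripper value outside its range is refused whole. OPENING is the gripper command: -1 is fully open, 1 is shut, values between are in proportion, set as the call begins (- or left out, the last holds). The fingers move at their own pace and stop on an object; FORCE is the grip in N (left out, the last holds). Time passes only in rows, so rows that do not move let the fingers close. It gives the time, the measured TCP pose, the force and the opening at its end, in the units of the state.
- ctrl.get_state(): the state, without advancing time (a new reading comes with each control period).
- optics.snapshot(name): name is "scene" or "top"; returns a dict with "frame" (400x640x3 uint8, blue, green, red), "fx", "fy", "cx", "cy" (pixels), "origin" and "orientation" of the camera in the world. Camera axes: x right, y up, looking along -z (the intrinsics and any distortion apply to the point x, -y, -z); pixel columns grow to the right and rows downward; lengths in m; the calibration is good to about 2 mm. A picture is of the moment at which its call begins. There is no depth.
- ctrl.job_done(): hands the job in, once; it reports no verdict.
Trained networks look in a picture, given as the dict that the camera call returned (one of the last four; its "shot" number tells which), for a name from the list of things; names that differ only in an ending like _2 or _b are one class to them, and where a whole thing is asked for, a point or a joint stands for the part that bears it (a point fixed in the world has none). Each returns a list of dicts, best first, with "confidence" (0 to 1); they miss things now and then, are a little off and sometimes report something else, mostly with a low value. They report only what shows in the picture. A call takes as long as a camera call.
- finder.spot_in(picture, thing): "box" ([centre column, centre row, width, height] in pixels, round what is visible of it).
- finder.pinpoint(picture, thing): "at" ([row, column] in pixels: a listed point, or the origin of a listed thing).
The state is a dict: "clock": time; "q": joint angles; "dq": joint speeds; "effort": joint torques, N m; "ee_pos": TCP position; "ee_rot": TCP orientation; "contact_force": force on the tool from outside, world axes, zero at the start; "wrist_torque": the same for the moment, N m; "finger_gap": finger opening in m.
Only numpy, scipy, OpenCV 4.12 (cv2) and the standard library are available. Lean on these libraries where they do the work, as an engineer would, in place of code of your own. Each camera call takes 0.05 s, during which the arm holds its last target. There are 200 camera calls.

### The job

The bench-top parts washer has finished a hot cycle and must be vented. First push the blue door of its pump bay fully shut until it seats on its catch, so that no steam gets at the pump; then take the black bar handle of the tank's lid, break the lid free from its sticky gasket without letting it fly open, and finish while still holding it slightly open, its front edge about 3 to 4 cm up. Leave the other things on the bench and on the washer where they are.

Things in the scene. Friction and masses are not known exactly. Their poses are not given: they have to be found in the camera images.
- washer: Fixed parts washer, 240 mm deep (x), 460 mm wide (y), rim and flat top 205 mm high. Origin: centre of its underside. x points from front to rear, y to its left seen from the front. Front (x = -120 mm) faces the robot. Tank with lid: y -70 to 230 mm; pump bay with door: y -230 to -70 mm, flat top, a piston on it near the rear. Drain cock: 45 mm out of the front at y = 170 mm, 70 mm high.
- door (a joint): Angle of the pump bay's door, rad: 0 shut, growing as its free edge swings out towards the robot; starts at 0.3 to 0.6. Nearly free hinge; from 0.10 rad the sprung roller catch resists (up to about 7 N at door_push, fading to 0 at 0.045 rad), then it draws the door home to a hard stop at 0 and keeps it there. Let go before that, the door stays ajar or springs back to 0.10 rad.
- door_hinge (a point): Point on the door's vertical hinge line (left edge of the door, plane of its inner face), 170 mm above the bench; washer frame x -121, y -74 mm. This frame turns with the door: -y runs along the door from hinge to free edge, -x points out of its outer face.
- door_push (a point): Good pushing point on the door's outer face (dark square plate near the free edge): 115 mm from the hinge line, 185 mm above the bench, 15 mm below its top edge. The blue door is 154 mm wide, 12 mm thick, its edges 25 and 200 mm above the bench. Frame as door_hinge: -x out of the outer face.
- lid (a joint): Angle of the tank's lid, rad: 0 shut, growing as the front edge rises about the rear hinge; 0.143 lifts the front edge 35 mm. The gasket grips the flange under the lid: lifting at the handle takes 14 to 22 N (lid's weight included), most in the first 3 mm at the handle, fading until it lets go at about 0.037 rad (7 mm); then only about 5 N of weight is left. No stay: let go, it drops back onto the gasket.
- lid_handle (a point): Middle of the lid's black bar handle: round bar, 14 mm thick, 120 mm long along the lid's y, on two end posts, axis 38 mm above the lid's top (260 mm above the bench when shut), 195 mm in front of the hinge line and 55 mm above it, 51 mm behind the front edge. Pinch it from above, fingers closing along the lid's x. Frame tilts with the lid; axes as the washer's when shut.
- lid_front (a point): Middle of the underside of the lid's front edge, 246 mm from the hinge line (at the rear of the tank, 205 mm above the bench); 206 mm above the bench when shut. The lid is a steel panel 246 by 292 mm, 17 mm thick, about 0.75 kg.
- piston_a_center (a point): Bystander: aluminium piston, 83 mm diameter, 70 mm high, standing on the flat top of the pump bay near the rear; point at its centre.
- piston_b_center (a point): Bystander: another such piston, standing on the bench; point at its centre.
- liner_center (a point): Bystander: dark steel cylinder liner (tube), 90 mm diameter, 130 mm high, upright on the bench; point at its centre.
- spray_center (a point): Bystander: green spray can, 62 mm diameter, 190 mm high, upright on the bench; point at its centre.
- mug_center (a point): Bystander: white mug, 80 mm diameter, 90 mm high, on the bench; point at its centre.
- conrod_center (a point): Bystander: steel connecting rod, about 205 mm long, lying flat on the bench; point at its middle, 12 mm up.
- spanner_center (a point): Bystander: steel open spanner lying flat on the bench; point at its middle.

How it is judged:
On the way, in this order (a step that is already met when the one before it is completed fails the run):
1. the pump bay's door is shut and seated on its catch, the lid still sealed (value of joint door below 0.03 rad and value of joint lid below 0.04 rad), for 0.3 s.
2. the lid has broken free and is held slightly open by the fingers (value of joint lid between 0.07 and 0.24 rad and contact force between lid and the fingers above 1 N), for 0.3 s.
At the end, for the whole second after the job is handed in: The door is shut on its catch (under 0.03 rad), the fingers, at its handle (within 75 mm of its middle), still carry the lid (over 1 N) and hold it still and slightly open (0.07 to 0.24 rad, front edge about 17 to 58 mm up), and no bystander has moved 30 mm (all of step 2 and value of joint door below 0.03 rad and distance between the grasp point and lid_handle below 0.075 m and velocity of joint lid between -0.05 and 0.05 rad/s and distance of each of piston_a_center, piston_b_center, liner_center, spray_center, mug_center, conrod_center, spanner_center from where it was at the start of the episode below 0.03 m); the arm keeps its last pose, push and grip.
It fails at once if the lid is broken free while the pump bay's door is still open (value of joint door above 0.06 rad and value of joint lid above 0.05 rad).
It fails at once if the lid flies open (over 0.40 rad, front edge over 95 mm up) (value of joint lid above 0.4 rad).
It fails at once if another thing is knocked or moved by more than 30 mm (distance of any of piston_a_center, piston_b_center, liner_center, spray_center, mug_center, conrod_center, spanner_center from where it was at the start of the episode above 0.03 m).
It also fails if it takes over 45 s, if anything falls off the work surface, if the arm or the gripper's body presses on something with over 40 N, if the wrist force passes 120 N, or if a joint passes its speed limit or range.

## Working session

There is one attempt and no reset: what is moved stays moved. The work goes in short steps, Python scripts to look and compute and a shell command to move; the robot and the scene stay as the last step left them, time stands still between calls to the robot, and variables do not carry over. Pictures are saved under pics/ and viewed, about 8 in all and at most 12, crops included, and the job is handed in when it is done.

```bash
ls; mkdir -p pics
cat > h.py <<'E'
import numpy as np, cv2
from scipy.spatial.transform import Rotation as R
from workcell import ctrl, optics, finder
def rot(o):
    o=np.array(o,float)
    return o if o.shape==(3,3) else (R.from_rotvec(o).as_matrix() if o.size==3 else R.from_quat(o).as_matrix())
def ray(p,at):
    r,c=at
    d=np.array([(c-p['cx'])/p['fx'],-(r-p['cy'])/p['fy'],-1.])
    return np.array(p['origin']),rot(p['orientation'])@d
def atz(p,at,z):
    o,d=ray(p,at); return o+d*(z-o[2])/d[2]
def tri(a,b):
    (o1,d1),(o2,d2)=a,b
    A=np.stack([d1,-d2],1); s=np.linalg.lstsq(A,o2-o1,rcond=None)[0]
    x,y=o1+s[0]*d1,o2+s[1]*d2
    return (x+y)/2,np.linalg.norm(x-y)
def proj(p,X):
    v=rot(p['orientation']).T@(np.array(X)-p['origin'])
    return p['cy']-p['fy']*v[1]/-v[2], p['cx']+p['fx']*v[0]/-v[2]
E
python3 - <<'E'
from h import *
s=ctrl.get_state(); print({k:np.round(v,3) for k,v in s.items()})
P={n:optics.snapshot(n) for n in("scene","top")}
for n,p in P.items():
    print(n,{k:np.round(v,3) if k!='frame' else 0 for k,v in p.items() if k not in('frame',) and not isinstance(v,str)})
    cv2.imwrite(f'pics/{n}0.png',p['frame'])
for t in "washer door_hinge door_push lid_handle lid_front piston_a_center liner_center spray_center mug_center conrod_center spanner_center".split():
    r={n:finder.pinpoint(p,t)[:2] for n,p in P.items()}
    print(t,[(n,np.round(d['at']),round(d['confidence'],2)) for n in r for d in r[n]])
    if all(r.values()): x,e=tri(*[ray(P[n],r[n][0]['at']) for n in P]); print('   ',x.round(3),round(e,4))
E
```

```text
pics
{'clock': np.float64(0.0), 'q': array([-1.372,  0.478,  0.022,  1.556, -0.011,  1.109, -0.083]), 'dq': array([ 0.002,  0.001, -0.001,  0.001,  0.   ,  0.001, -0.   ]), 'effort': array([-1.0000e-03, -5.8285e+01,  1.5340e+00, -2.7262e+01, -5.4000e-02,
        1.7000e-02,  0.0000e+00]), 'ee_pos': array([0.204, 0.643, 0.222]), 'ee_rot': array([-4.800e-01, -3.105e+00,  3.000e-03]), 'contact_force': array([ 0.169, -0.37 ,  0.771]), 'wrist_torque': array([-0.022, -0.038,  0.003]), 'finger_gap': np.float64(0.088)}
scene {'fx': np.float64(466.284), 'fy': np.float64(466.284), 'cx': np.float64(320.929), 'cy': np.float64(201.585), 'origin': array([0.579, 0.717, 1.55 ]), 'orientation': array([0.022, 0.785, 3.01 ]), 'shot': np.int64(1)}
top {'fx': np.float64(395.023), 'fy': np.float64(395.023), 'cx': np.float64(321.679), 'cy': np.float64(194.647), 'origin': array([ 0.426, -0.059,  1.286]), 'orientation': array([ 0.093, -0.08 , -1.593]), 'shot': np.int64(2)}
washer [('scene', array([137., 330.]), 0.52)]
door_hinge [('scene', array([162., 323.]), 0.74), ('top', array([197., 380.]), 0.62)]
    [
[... 515 characters left out ...]
  [ 0.753 -0.28   0.206] 0.0009
liner_center [('scene', array([348., 347.]), 0.86), ('top', array([222., 174.]), 0.76), ('top', array([158., 178.]), 0.5)]
    [0.483 0.409 0.068] 0.0098
spray_center [('scene', array([338., 280.]), 0.8), ('top', array([159., 180.]), 0.78)]
    [0.681 0.381 0.098] 0.0038
mug_center [('scene', array([113., 342.]), 0.65), ('top', array([232., 482.]), 0.57), ('top', array([274., 202.]), 0.2)]
    [ 0.435 -0.557  0.023] 0.0046
conrod_center [('scene', array([146., 372.]), 0.93), ('top', array([264., 434.]), 0.92)]
    [ 0.331 -0.401  0.007] 0.0136
spanner_center [('scene', array([324., 390.]), 0.7), ('top', array([275., 200.]), 0.77)]
    [0.328 0.334 0.042] 0.013
```

View pics/scene0.png

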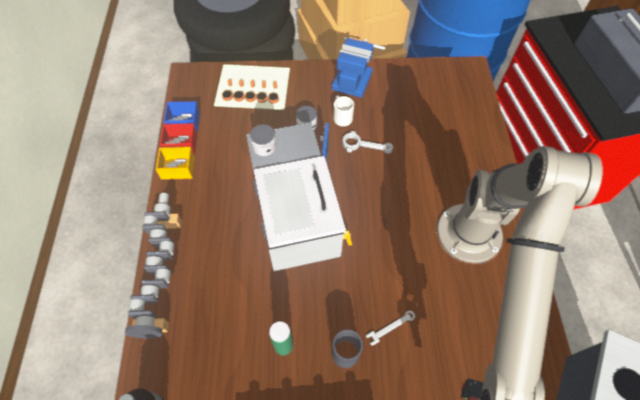

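View pics/top0.png

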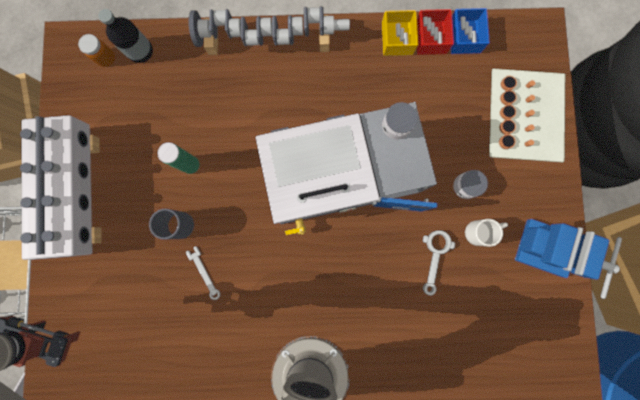

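The washer stands with its front a little rotated toward the robot's right. In the top view the black handle runs (300,196)–(347,186) and the blue door (375,200)–(437,207). The piston stands at (400,120) on the bay, the second one at (470,185), and the mug at (483,232). Next I fit the washer's pose and the door angle.

```bash
cat >> h.py <<'E'
def w2(b,p): # washer frame -> world
    c,s=np.cos(b[2]),np.sin(b[2]); return np.array([b[0]+c*p[0]-s*p[1],b[1]+s*p[0]+c*p[1],p[2]])
def dpt(b,al,p): # door frame pt (out, along, z): opening = free edge(-y) swings to -x
    c,s=np.cos(-al),np.sin(-al); x,y=p[:2]
    return w2(b,[-.121+c*x-s*y,-.074+s*x+c*y,p[2]])
def need(target,yaw):
    """tool-axes shift (mm) and turn (deg about tool axes) to target; tool y along washer x, z down"""
    s=ctrl.get_state(); C=rot(s['ee_rot'])
    best=None
    for sg in(1,-1):
        y=sg*np.array([np.cos(yaw),np.sin(yaw),0]); z=np.array([0,0,-1.]); x=np.cross(y,z)
        T=np.stack([x,y,z],1); rv=np.degrees(R.from_matrix(C.T@T).as_rotvec())
        print('shift now',np.round(C.T@(target-s['ee_pos'])*1e3,1),'turn',rv.round(1),'shift after turn',np.round(T.T@(target-s['ee_pos'])*1e3,1))
    print('pos',s['ee_pos'].round(4),'q',np.round(s['q'],2),'F',s['contact_force'].round(1),'gap',round(s['finger_gap'],4),'t',s['clock'])
E
cat > fit.py <<'E'
from h import *
from scipy.optimize import least_squares
def fit():
    P={n:optics.snapshot(n) for n in("scene","top")}
    # handle: hinge line at washer x=hx (0.12 assumed)
    W={'lid_handle':(-.075,.08,.26),'lid_front':(-.126,.08,.206)}
    obs=[]
    for n,p in P.items():
        for t in('lid_handle','lid_front','door_hinge','door_push'):
            for d in finder.pinpoint(p,t)[:1]: obs.append((p,t,d['at'],n))
    def f(v):
        r=[]
        for p,t,at,n in obs:
            X=w2(v,W[t]) if t in W else dpt(v,v[3],(0,0,.17) if t=='door_hinge' else (-.012,-.115,.185))
            r+=list(np.array(proj(p,X))-at)
        return np.array(r)
    s=least_squares(f,[.6,-.12,.18,.45],loss='soft_l1')
    print('washer',s.x.round(4)); 
    for o,r in zip(obs,f(s.x).reshape(-1,2)): print(o[3],o[1],r.round(1))
    return s.x,P
if __name__=='__main__':
    b,P=fit(); np.save('b.npy',b)
    p=P['top']; im=p['frame'].copy(); im=cv2.resize(im[80:260,220:500],None,fx=2.8,fy=2.8)
    mk=lambda X,c:cv2.circle(im,tuple(int(round(2.8*q)) for q in (proj(p,X)[1]-220+.5,proj(p,X)[0]-80+.5)),4,c,1)
    for q in [(-.12,-.23,.205),(-.12,.23,.205),(.12,.23,.205),(.12,-.23,.205),(-.12,-.07,.205)]: mk(w2(b,q),(0,0,255))
    for q in [(-.075,.02,.26),(-.075,.14,.26)]: mk(w2(b,q),(0,255,255))
    for q in [(0,0,.2),(0,-.154,.2),(-.012,-.154,.2),(-.012,-.115,.185)]: mk(dpt(b,b[3],q),(0,255,0))
    cv2.imwrite('pics/fit.png',im)
    print('handle',w2(b,(-.075,.08,.26)),'push',dpt(b,b[3],(-.012,-.115,.185)),'end',dpt(b,0,(-.012,-.115,.185)))
    need(np.array([.5,.1,.42]),b[2])
E
python3 fit.py
```

```text
washer [ 0.641  -0.1212  0.1896  0.3325]
scene lid_handle [ 1.7 -1. ]
scene lid_front [-0.1  1.8]
scene door_hinge [-0.8  0. ]
scene door_push [-0.5 -1.1]
top lid_handle [ 0.1 -0.7]
top lid_front [-0.5  0.7]
top door_hinge [-0.  -3.5]
top door_push [1.4 2. ]
handle [ 0.55222733 -0.0568137   0.26      ] push [ 0.50780539 -0.32883974  0.185     ] end [ 0.54595051 -0.33192386  0.185     ]
shift now [-446.5 -428.6 -197.4] turn [ 0.  -0.  61.6] shift after turn [-589.5  188.4 -197.3]
shift now [-446.5 -428.6 -197.4] turn [   0.     0.  -118.4] shift after turn [ 589.5 -188.4 -197.3]
pos [0.2039 0.6435 0.2227] q [-1.37  0.48  0.02  1.56 -0.01  1.11 -0.08] F [ 0.1 -0.3 -0.1] gap 0.0876 t 1.7
```

View pics/fit.png

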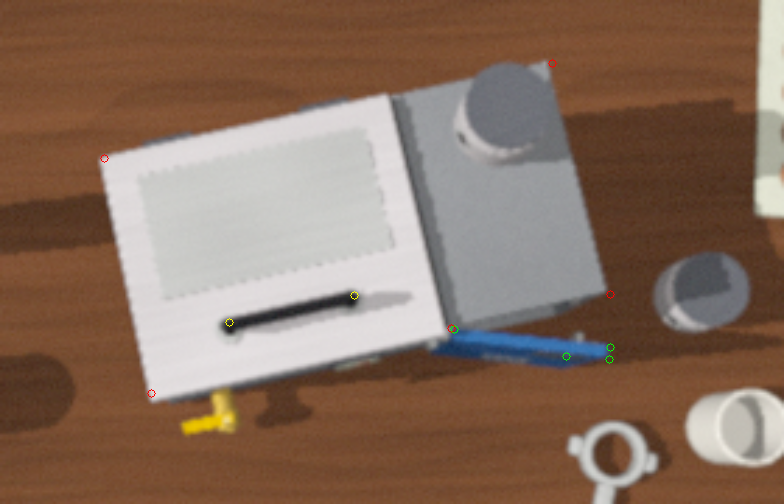

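The fit matches the picture closely: washer corners, handle ends and door edge all land where they should, with the door at about 0.33 rad. I'll lift while turning, then travel.

```bash
python3 -m pendant '[[[0,0,-33,0,0,10.3],[0,0,-33,0,0,10.3],[0,0,-33,0,0,10.3],[0,0,-33,0,0,10.3],[0,0,-33,0,0,10.3],[0,0,-33,0,0,10.3]]]' 1 20; python3 -m pendant '[[[-59,19,0,0,0,0],[-59,19,0,0,0,0],[-59,19,0,0,0,0],[-59,19,0,0,0,0],[-59,19,0,0,0,0],[-59,19,0,0,0,0],[-59,19,0,0,0,0],[-59,19,0,0,0,0]]]'
python3 - <<'E'
from h import *
b=np.load('b.npy'); 
t=dpt(b,b[3],(-.012-.07,-.115,.3)); print(t); need(t,b[2])
E
```

```text
clock: 2.45
ee_pos: [0.2035, 0.642, 0.423]
ee_rot: [2.046, 2.381, -0.01]
contact_force: [0.3, 0.2, -0.4]
finger_gap: 0.0317
clock: 3.45
ee_pos: [0.4251, 0.1976, 0.4264]
ee_rot: [-2.039, -2.388, -0.004]
contact_force: [1.1, -0.1, -0.1]
finger_gap: 0.0005
[ 0.4385195  -0.31886652  0.3       ]
shift now [-512.5  -67.9  124.9] turn [ 0.1 -0.2 -1.8] shift after turn [-509.8  -84.1  126.4]
shift now [-512.5  -67.9  124.9] turn [-3.000e-01 -1.000e-01  1.782e+02] shift after turn [509.8  84.1 126.4]
pos [0.4251 0.1976 0.4264] q [-1.13 -0.05  0.55  1.75  0.02  1.43 -0.43] F [ 1.1 -0.1 -0.1] gap 0.0005 t 3.45
```

```bash
python3 -m pendant '[[[-61,-8,0,0,0,0],[-61,-8,0,0,0,0],[-61,-8,0,0,0,0],[-61,-8,0,0,0,0]]]'
python3 - <<'E'
from h import *
b=np.load('b.npy'); 
t=dpt(b,b[3],(-.012-.07,-.115,.3)); need(t,b[2])
E
```

```text
clock: 3.95
ee_pos: [0.4318, -0.0525, 0.4261]
ee_rot: [-2.042, -2.386, -0.01]
contact_force: [0.6, -0.5, 0.1]
finger_gap: 0.0001
shift now [-264.8  -35.1  124.7] turn [ 0.2 -0.3 -2. ] shift after turn [-262.9  -43.6  126.1]
shift now [-264.8  -35.1  124.7] turn [ -0.4  -0.4 178. ] shift after turn [262.9  43.6 126.1]
pos [ 0.4318 -0.0525  0.4261] q [-0.96 -0.2   0.81  1.82  0.14  1.46 -0.02] F [ 0.6 -0.5  0.1] gap 0.0001 t 3.95
```

```bash
python3 -m pendant '[[[-58,-9,10,0,0,-0.5],[-58,-9,10,0,0,-0.5],[-58,-9,30,0,0,-0.5],[-58,-9,35,0,0,-0.5],[-30,-6,40,0,0,0]]]'
python3 - <<'E'
from h import *
b=np.load('b.npy'); 
t=dpt(b,b[3],(-.012-.06,-.115,.175)); need(t,b[2])
E
```

```text
clock: 4.58
ee_pos: [0.4352, -0.2808, 0.3253]
ee_rot: [-1.998, -2.42, -0.028]
contact_force: [0.8, 1.1, 1.4]
finger_gap: 0.0004
shift now [-43.4   3.8 149.8] turn [ 0.6 -0.8  0.1] shift after turn [-41.3   5.6 150.3]
shift now [-43.4   3.8 149.8] turn [   1.3    1.  -179.9] shift after turn [ 41.3  -5.6 150.3]
pos [ 0.4352 -0.2808  0.3253] q [-0.57  0.26  1.27  1.84 -0.28  1.24  0.97] F [0.8 1.1 1.4] gap 0.0004 t 4.575
```

```bash
python3 -m pendant '[[[-5,2,45,0.3,-0.4,0],[-5,2,45,0.3,-0.4,0],[-10,0,40,0,0,0],[-10,0,20,0,0,0]]]'
python3 - <<'E'
from h import *
b=np.load('b.npy'); 
t=dpt(b,b[3],(-.012-.06,-.115,.175)); need(t,b[2])
E
```

```text
clock: 5.08
ee_pos: [0.4442, -0.3121, 0.169]
ee_rot: [-2.005, -2.417, 0.003]
contact_force: [-0.2, -0.3, 0.7]
finger_gap: 0.0002
shift now [-8.9  2.7 -6. ] turn [-0.1  0.  -0.2] shift after turn [-8.9  2.6 -6. ]
shift now [-8.9  2.7 -6. ] turn [1.000e-01 2.000e-01 1.798e+02] shift after turn [ 8.9 -2.6 -6. ]
pos [ 0.4442 -0.3121  0.169 ] q [-0.27  0.5   1.02  1.97 -0.52  0.96  1.2 ] F [-0.2 -0.3  0.7] gap 0.0002 t 5.075
```

```bash
python3 -m pendant '[[[-10,8,-2,0,0,0],[-10,8,-2,0,0,0],[-10,10,-2,0,0,0],[-5,14,0,0,0,0],[0,14,0,0,0,0],[0,12,0,0,0,0]]]'
python3 - <<'E'
from h import *
b=np.load('b.npy'); 
t=dpt(b,0,(-.012-.0135,-.115,.175)); need(t,b[2])
E
```

```text
clock: 5.82
ee_pos: [0.522, -0.3364, 0.1789]
ee_rot: [2.002, 2.416, -0.002]
contact_force: [-1.8, -0.2, -0.4]
finger_gap: 0.0004
shift now [-0.1 10.9  3.9] turn [ 0.1  0.2 -0.2] shift after turn [-0.1 10.9  3.9]
shift now [-0.1 10.9  3.9] turn [ 3.000e-01 -1.000e-01  1.798e+02] shift after turn [  0.1 -10.9   3.9]
pos [ 0.522  -0.3364  0.1789] q [-0.19  0.61  0.97  1.78 -0.57  1.06  1.17] F [-1.8 -0.2 -0.4] gap 0.0004 t 5.825
```

```bash
for i in 1; do python3 -m pendant '[[[0,5,1,0,0,0],[0,5,1,0,0,0],[0,5,0,0,0,0],[0,5,0,0,0,0]]]'; python3 -m pendant '[[[0,5,0,0,0,0],[0,5,0,0,0,0]]]'; done
python3 - <<'E'
from h import *
b=np.load('b.npy'); 
t=dpt(b,0,(-.012-.0135,-.115,.175)); need(t,b[2])
E
```

```text
clock: 6.32
ee_pos: [0.539, -0.3329, 0.1769]
ee_rot: [-2.005, -2.416, 0.009]
contact_force: [-13.8, 1.2, 9.3]
finger_gap: 0.0005
clock: 6.58
ee_pos: [0.5388, -0.333, 0.1768]
ee_rot: [-2.003, -2.399, 0.02]
contact_force: [-15.6, 0.8, 8.9]
finger_gap: 0.0006
shift now [-0.3 -6.2  1.9] turn [-1.2 -0.3 -0.6] shift after turn [-0.3 -6.2  1.8]
shift now [-0.3 -6.2  1.9] turn [ -0.4   1.8 179.4] shift after turn [0.3 6.2 1.8]
pos [ 0.5388 -0.333   0.1768] q [-0.19  0.65  0.96  1.73 -0.57  1.09  1.14] F [-15.6   0.8   8.9] gap 0.0006 t 6.575
```

```bash
python3 -m pendant '[[[0,12,0,0,0,0],[0,12,0,0,0,0],[0,12,0,0,0,0]]]';  python3 -m pendant '[[[0,-20,0,0,0,0],[0,-40,-20,0,0,0],[0,-20,-60,0,0,0],[20,0,-60,0,0,0]]]' -1
python3 - <<'E'
from fit import *
b,P=fit(); print(np.load('b.npy'))
p=P['top']; im=cv2.resize(p['frame'][80:260,220:500],None,fx=2.8,fy=2.8); cv2.imwrite('pics/door.png',im)
b=np.load('b.npy'); need(w2(b,(-.075,.08,.36)),b[2])
E
```

```text
clock: 6.95
ee_pos: [0.5381, -0.3347, 0.176]
ee_rot: [-1.999, -2.337, 0.063]
contact_force: [-31.9, 3.4, 20.3]
finger_gap: 0.0003
clock: 7.45
ee_pos: [0.4625, -0.328, 0.321]
ee_rot: [-1.996, -2.325, 0.065]
contact_force: [1.7, 0.8, -0.6]
finger_gap: 0.0367
washer [ 0.6413 -0.1208  0.2487  0.6558]
scene lid_front [0.7 2.7]
scene door_push [ -8.5 -37.4]
top lid_handle [-0.1 -1.3]
top lid_front [-0.7  0.1]
top door_hinge [-0.4  1. ]
top door_push [21.7 -0.2]
[ 0.64095742 -0.12124949  0.18955068  0.33251175]
shift now [254.4 125.6 -44.7] turn [-4.7 -1.8 -1.9] shift after turn [248.5 137.6 -41.9]
shift now [254.4 125.6 -44.7] turn [ -2.9   7.4 177.9] shift after turn [-248.5 -137.6  -41.9]
pos [ 0.4639 -0.3268  0.3181] q [-0.32  0.45  1.14  1.68 -0.37  1.35  1.05] F [-0.7 -0.2 -0.2] gap 0.0768 t 7.95
```

View pics/door.png

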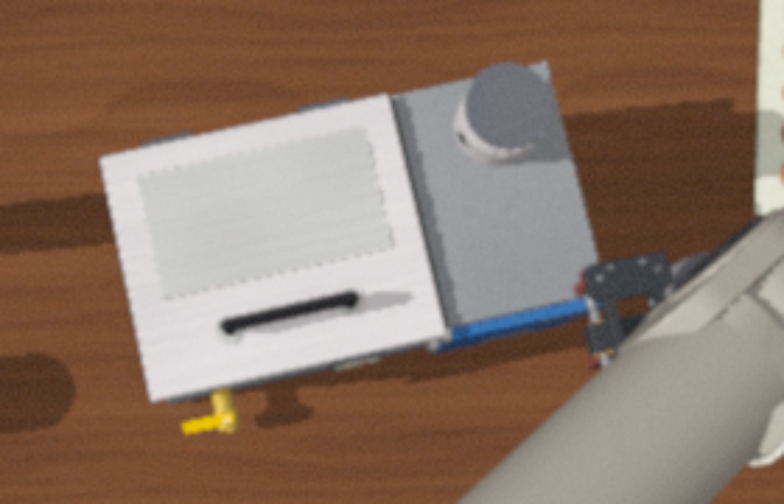

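Door looks flush with the front. I'll move above the handle and check it again unobstructed.

```bash
python3 -m pendant '[[[40,5,-30,-2,-0.8,-0.8],[50,26,-12,-2,-0.8,-0.8],[50,28,0,-1,-0.4,-0.4],[50,28,0,0,0,0],[50,28,0,0,0,0]]]' -1
python3 - <<'E'
from fit import *
b,P=fit(); print(np.load('b.npy'))
p=P['top']; a=cv2.resize(p['frame'][150:250,300:460],None,fx=3,fy=3)
p=P['scene']; c=cv2.resize(p['frame'][90:230,230:390],None,fx=3,fy=3)
im=np.zeros((420,960,3),np.uint8); im[:300,:480]=a; im[:420,480:]=c
cv2.imwrite('pics/door2.png',cv2.resize(im,(800,350)))
b=np.load('b.npy'); need(w2(b,(-.075,.08,.36)),b[2])
E
```

```text
clock: 8.57
ee_pos: [0.5374, -0.0708, 0.3585]
ee_rot: [2.015, 2.405, -0.0]
contact_force: [-0.0, 0.5, 1.2]
finger_gap: 0.0878
washer [ 0.6411 -0.1286  0.1705  0.6788]
scene lid_handle [-1.   1.1]
scene lid_front [ 1.3 -0.7]
scene door_push [ -9.3 -28.1]
top door_hinge [-0.4 -0.3]
top door_push [29.7 -0.3]
[ 0.64095742 -0.12124949  0.18955068  0.33251175]
shift now [14.3 18.1 -1.1] turn [ 0.2  0.2 -0.9] shift after turn [14.  18.3 -1.1]
shift now [14.3 18.1 -1.1] turn [  0.4  -0.3 179.1] shift after turn [-14.  -18.3  -1.1]
pos [ 0.5369 -0.0741  0.3589] q [-0.98  0.31  1.28  1.74 -0.3   1.31  0.54] F [-0.9 -0.2 -0.8] gap 0.0879 t 9.075
```

View pics/door2.png

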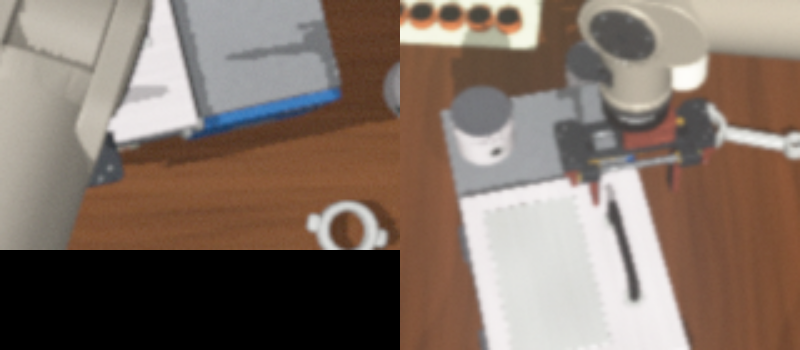

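The door's blue strip runs parallel to and flush with the front over its whole width, so it is shut (the pinpoint net's door_push hits are off, the arm is in view). Next I descend on the handle.

```bash
python3 -m pendant '[[[8,12,0,0,0,-0.9],[6,9,10,0,0,0],[0,0,30,0,0,0]]]'
python3 - <<'E'
from h import *
p=optics.snapshot('top'); q=optics.snapshot('scene')
a=[finder.pinpoint(x,'lid_handle')[:1] for x in(p,q)]; print([[ (np.round(d['at'],1),d['confidence'],) for d in x] for x in a])
for x,d in zip((p,q),a):
    if d: print(atz(x,d[0]['at'],.26))
b=np.load('b.npy'); need(w2(b,(-.075,.08,.242)),b[2])
E
```

```text
clock: 9.45
ee_pos: [0.5583, -0.0558, 0.319]
ee_rot: [1.995, 2.417, 0.005]
contact_force: [0.3, -1.0, 0.0]
finger_gap: 0.0876
[[(array([232.3, 484.2]), 0.32)], [(array([186.8, 316.9]), 0.62)]]
[ 0.43183016 -0.4676692   0.26      ]
[ 0.55840066 -0.05896822  0.26      ]
shift now [ 1.  -4.4 77. ] turn [ 0.2  0.2 -0.1] shift after turn [ 0.8 -4.  77. ]
shift now [ 1.  -4.4 77. ] turn [  0.3  -0.4 179.9] shift after turn [-0.8  4.  77. ]
pos [ 0.5563 -0.0568  0.319 ] q [-0.92  0.38  1.21  1.77 -0.37  1.25  0.57] F [0.2 0.3 0.1] gap 0.088 t 9.65
```

```bash
python3 -m pendant '[[[0,-1,30,0,0,0],[0,0,25,0,0,0],[0,0,14,0,0,0],[0,0,6,0,0,0],[0,0,0,0,0,0]]]'
python3 - <<'E'
from h import *
p=optics.snapshot('scene'); im=p['frame'][120:270,240:400]
cv2.imwrite('pics/grasp.png',cv2.resize(im,None,fx=4,fy=4))
b=np.load('b.npy'); need(w2(b,(-.075,.08,.242)),b[2])
E
```

```text
clock: 10.28
ee_pos: [0.5597, -0.0579, 0.247]
ee_rot: [1.996, 2.411, 0.009]
contact_force: [0.8, -1.0, -0.1]
finger_gap: 0.0879
shift now [ 2.6 -7.4  5.2] turn [ 0.7  0.3 -0.1] shift after turn [ 2.6 -7.3  5.3]
shift now [ 2.6 -7.4  5.2] turn [  0.5  -1.1 179.9] shift after turn [-2.6  7.3  5.3]
pos [ 0.5599 -0.058   0.2473] q [-0.85  0.45  1.13  1.86 -0.46  1.11  0.64] F [-0.8  0.2 -0.5] gap 0.0875 t 10.325
```

View pics/grasp.png

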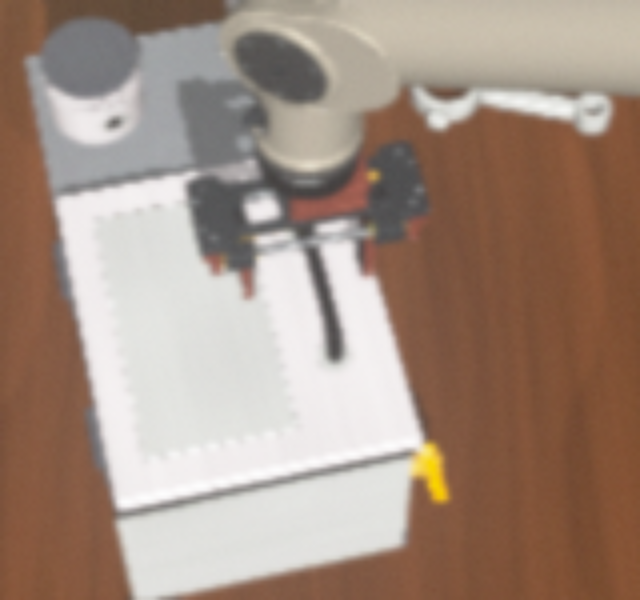

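The fingers straddle the bar, which runs from (310,235) to (335,355) with fingers at (248,285) and (370,265). I'll centre and close.

```bash
python3 -m pendant '[[[2,-5,4,0.7,0,0],[0,0,0,0,0,0]]]'; python3 -m pendant '[[[0,0,0,0,0,0],[0,0,0,0,0,0],[0,0,0,0,0,0],[0,0,0,0,0,0],[0,0,0,0,0,0],[0,0,0,0,0,0],[0,0,0,0,0,0],[0,0,0,0,0,0]]]' 1 50
python3 - <<'E'
from h import *
b=np.load('b.npy'); need(w2(b,(-.075,.08,.242)),b[2])
E
```

```text
clock: 10.58
ee_pos: [0.5549, -0.0569, 0.2441]
ee_rot: [2.0, 2.417, -0.004]
contact_force: [0.2, 0.1, 0.4]
finger_gap: 0.0879
clock: 11.58
ee_pos: [0.5506, -0.0581, 0.2439]
ee_rot: [-2.002, -2.416, 0.012]
contact_force: [-10.5, 0.0, 9.1]
finger_gap: 0.013
shift now [1.  1.9 1.9] turn [-0.5  0.1 -0.2] shift after turn [1.  1.9 1.9]
shift now [1.  1.9 1.9] turn [  0.2   0.7 179.8] shift after turn [-1.  -1.9  1.9]
pos [ 0.5506 -0.0581  0.2439] q [-0.85  0.45  1.14  1.87 -0.45  1.12  0.64] F [-10.5   0.    9.1] gap 0.013 t 11.575
```

```bash
python3 -m pendant '[[[0,1,-5,0,0,0],[0,1,-6,0,0,0]]]'; python3 -m pendant '[[[0,1,-7,0,0,0],[0,1,-7,0,0,0]]]'
```

```text
clock: 11.82
ee_pos: [0.5531, -0.0576, 0.253]
ee_rot: [-2.004, -2.419, 0.014]
contact_force: [6.1, -1.6, -8.3]
finger_gap: 0.0127
clock: 12.08
ee_pos: [0.558, -0.0567, 0.2667]
ee_rot: [1.999, 2.417, -0.012]
contact_force: [9.4, -2.5, -12.0]
finger_gap: 0.0128
```

```bash
python3 -m pendant '[[[0,0,0,0,0,0],[0,0,0,0,0,0]]]'
python3 - <<'E'
from h import *
p=optics.snapshot('scene'); im=p['frame'][150:290,240:380]
for x in (p,optics.snapshot('top')):
    for t in('lid_front','lid_handle'): print([(np.round(d['at'],1),round(d['confidence'],2)) for d in finder.pinpoint(x,t)[:2]])
b=np.load('b.npy'); 
for th in (0,.07,.14):
    c,s=np.cos(th),np.sin(th); f=lambda x,z:w2(b,(.12+x*c+z*s,.08,.205-x*s+z*c)); print(th,'front',np.round(proj(p,f(-.246,.001)),1),'handle',np.round(proj(p,f(-.195,.055)),1),f(-.195,.055))
cv2.imwrite('pics/lift.png',cv2.resize(im,None,fx=4.2,fy=4.2))
need(w2(b,(-.075,.08,.242)),b[2])
E
```

```text
clock: 12.32
ee_pos: [0.5578, -0.0567, 0.2662]
ee_rot: [1.998, 2.417, -0.013]
contact_force: [1.3, -1.0, -5.5]
finger_gap: 0.0131
[(array([183.6, 333.2]), 0.89)]
[(array([181.4, 317. ]), 0.86)]
[(array([209.4, 326.6]), 0.88), (array([266.7, 435. ]), 0.43)]
[]
0 front [192.8 333.7] handle [187.3 318.8] [ 0.55222733 -0.0568137   0.26      ]
0.07 front [190.2 333.7] handle [185.4 317.5] [ 0.55647429 -0.0559989   0.27350416]
0.14 front [187.7 333.3] handle [183.6 315.9] [ 0.56163845 -0.05500814  0.28667279]
shift now [ 1.2 -5.5 24.5] turn [-0.2  0.5 -0. ] shift after turn [ 1.  -5.5 24.5]
shift now [ 1.2 -5.5 24.5] turn [  0.8   0.3 180. ] shift after turn [-1.   5.5 24.5]
pos [ 0.5578 -0.0568  0.2665] q [-0.87  0.44  1.16  1.83 -0.43  1.16  0.62] F [ 2.  -1.3 -6.2] gap 0.0129 t 12.625
```

View pics/lift.png

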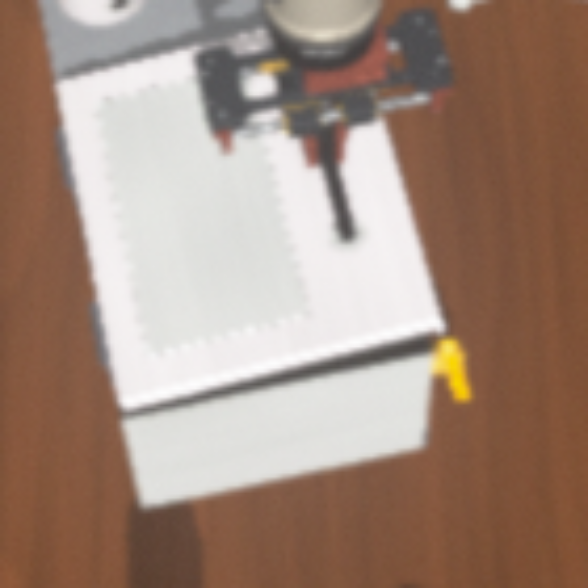

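The lid is free: a wedge gap shows under its front edge, widest at (430,345), and the force is down to about 5.5 N. The handle has risen about 22 mm, roughly 0.115 rad. I'll raise it a little more, settle and check.

```bash
python3 -m pendant '[[[0,1,-3,0,0,0],[0,1,-2,0,0,0],[0,0,0,0,0,0],[0,0,0,0,0,0],[0,0,0,0,0,0],[0,0,0,0,0,0],[0,0,0,0,0,0],[0,0,0,0,0,0]]]'
python3 - <<'E'
from h import *
p=optics.snapshot('scene'); q=optics.snapshot('top')
a=cv2.resize(p['frame'][90:290,230:400],(400,470)); c=cv2.resize(q['frame'][90:260,260:480],(400,310))
im=np.zeros((470,800,3),np.uint8); im[:,:400]=a; im[:310,400:]=c; cv2.imwrite('pics/end.png',im)
for x in(p,q):
    print([(np.round(d['at'],1),round(d['confidence'],2)) for t in('lid_front','piston_a_center','mug_center','conrod_center','spanner_center','spray_center','liner_center') for d in finder.pinpoint(x,t)[:1]])
b=np.load('b.npy'); need(w2(b,(-.075,.08,.242)),b[2])
E
```

```text
clock: 13.62
ee_pos: [0.5599, -0.0563, 0.2714]
ee_rot: [1.998, 2.417, -0.014]
contact_force: [2.4, -2.1, -7.4]
finger_gap: 0.0129
[(array([185.9, 330.8]), 0.65), (array([141.1, 262.7]), 0.9), (array([111.9, 343.3]), 0.55), (array([145.2, 367.9]), 0.71), (array([324.5, 392.8]), 0.88), (array([336.9, 281.1]), 0.72), (array([351. , 345.4]), 0.74)]
[(array([209. , 328.6]), 0.67), (array([120.8, 400.7]), 0.79), (array([230.9, 483.2]), 0.73), (array([264. , 435.3]), 0.6), (array([272.6, 202.4]), 0.89), (array([160.4, 181.8]), 0.61), (array([223.3, 171.1]), 0.73)]
shift now [ 1.2 -7.5 29.4] turn [-0.2  0.6 -0. ] shift after turn [ 1.  -7.6 29.4]
shift now [ 1.2 -7.5 29.4] turn [  0.9   0.3 180. ] shift after turn [-1.   7.6 29.4]
pos [ 0.5599 -0.0563  0.2714] q [-0.87  0.44  1.16  1.82 -0.42  1.17  0.61] F [ 3.1 -2.2 -6.9] gap 0.0129 t 14.425
```

View pics/end.png

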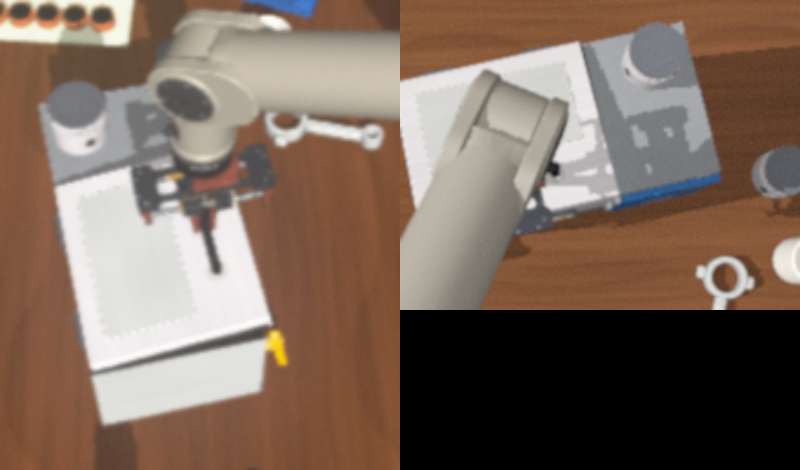

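The lid is held open (wedge from (95,370) to (268,330)), with the handle risen 27.5 mm, about 0.14 rad. The door strip is flush at (615,205)–(718,180), and the other things are where they were.

```bash
python3 -c "
from workcell import ctrl
print(ctrl.job_done())"
```

```text
the job is handed in; nothing more can be done
None
```

I shut the pump bay door, broke the lid free and handed the job in at about 14.5 s, with the fingers still holding the lid slightly open. The hand-in returned no verdict.

- **Door:** I pushed it with closed fingers until it stopped moving, with up to about 32 N in the push direction, well above the 7 N catch. In three later pictures it looked flush and parallel with the washer front. The network's door_push reports disagreed after the push, partly hidden by the arm, so I relied on the pictures. It stopped about 6 mm past where I predicted; I put that down to the closed fingers being thinner than I assumed.
- **Lid:** I gripped the bar at 50 N (opening 13 mm on the 14 mm bar) and lifted in steps of 7 mm or less. At the last check the handle was 27.5 mm up. That is about 0.14 rad, or about 35 mm at the front edge, worked out from the tool's height and assuming no slip. The arm was still, carrying about 7 N.
- **Bystanders:** the liner, spray can, mug, connecting rod, spanner and the piston on the washer were found within a few pixels of their starting places. The piston on the bench I only compared by eye, and it looked unmoved.

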